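# Third hand: hold the slotted angle bracket to the fence

## Robot

A 6-joint arm with a two-finger parallel gripper is mounted at the origin on a cart in front of the work surface, level with it; the furniture and walls round the work are solid. World frame = base frame: x ahead of the robot, y to its left, z up, the work surface at z = 0. Lengths are in m, angles in rad, forces in N, time in s.
With the tool pointing down it reaches from about 0.325 to 0.9 m from the base axis. Payload 6.1 kg.
Tool frame: the origin (TCP) lies midway between the tips of the shut fingers; the grasp point (between the pads) lies hold_point_z behind it (hold_point_z is the distance from the TCP to the grasp point, in m); y points along the fingers, z is the direction in which the jaws open and shut, and the axes are right-handed (so a half turn about y gives the same grasp; the last joint's range is limited). The gripper opens to 87 mm and grips with 3 to 60 N. Pads are 19 mm wide; open, the fingers measure 117 mm over their backs; the gripper's body (75 mm by 190 mm) begins 51 mm behind the grasp point.
Start: joints at [1.101, 0.22, 1.526, -0, 1.395, -0.126], TCP at [0.211, 0.588, 0.223] pointing down, gripper open.
Joint ranges: [-2.98, 2.98], [-0.91, 2.08], [0.09, 2.57], [-1.24, 4.39], [0.2, 2.65], [-2.68, 2.68]. Speed limits (rad/s): [2.57, 2.57, 3.01, 3.14, 3.14, 3.14].

## Interface

Orientations are given as a unit quaternion [x, y, z, w].
In Python, from cell import * gives the robot as it stands. The module is installed in compiled form; this text tells all that it offers.
- The arm moves only by the tool step_arm, never from a script. Its arguments are lists of equal length, an entry for each row: "translation": the shift along the tool's x, y, z in mm, a list of three; "rot": the turn, a rotation vector about the tool's x, y, z in rad, a list of three; "hand": the finger opening in mm, from 0 to 87. In form: {"translation": [[tx, ty, tz], ...], "rot": [[rx, ry, rz], ...], "hand": [hand, ...]}. A call has 1 to 12 rows; each row is the pose to reach, as a shift and turn from the pose measured when the call began, along the tool's axes at that moment; what a row does not reach only later rows make up. A row lasts 1/10 s, in which the tool goes at most 50 mm and 8.59 degrees, less where a joint would pass 70% of its speed; a pose out of reach is approached as far as the arm can. A call with a gripper value outside its range is refused whole. The fingers move at their own pace and stop on an object; "grip_force" is the grip in N (left out, the last holds). Time passes only in rows, so rows that repeat a pose let the fingers close. It gives the time, the measured TCP pose, the force and the opening at its end, in the units of the state.
- read_state(): the state, without advancing time (a new reading comes with each control period).
- grab_frame(name): name is "scene" or "side" or "wrist"; returns a dict with "pixels" (384x512x3 uint8, red, green, blue), "z_map" (384x512 float32, m along the optical axis (not along the pixel's ray), 0 where there is no reading), "fx", "fy", "cx", "cy" (pixels), "view" (4x4, takes a point from world to camera coordinates); the wrist camera has in their place "T_tool_cam" (4x4, takes a point from camera to tool coordinates, whose origin is the TCP and whose axes are the tool frame's). Camera axes: x right, y down, z forward; pixel columns grow to the right and rows downward; lengths in m; the calibration is good to about 2 mm. A picture is of the moment at which its call begins: read the wrist's pose just before it.
- finish_job(): hands the job in, once; it reports no verdict.
Trained networks look in a picture, given as the dict that the camera call returned (one of the last four; its "shot" number tells which), for a name from the list of things; names that differ only in an ending like _2 or _b are one class to them, and where a whole thing is asked for, a point or a joint stands for the part that bears it (a point fixed in the world has none). Each returns a list of dicts, best first, with "score" (0 to 1); they miss things now and then, are a little off and sometimes report something else, mostly with a low value. They report only what shows in the picture. A call takes as long as a camera call. They do not tell look-alikes from the thing itself.
- cut_out(picture, label): "pixels" (384x512 bool, what is visible of it) and "position" ([column, row] in pixels, amid what is visible of it).
- pinpoint(picture, label): "position" ([column, row] in pixels: a listed point, or the origin of a listed thing).
The state is a dict: "time_s": time; "qpos": joint angles; "joint_velocities": joint speeds; "joint_efforts": joint torques, N m; "eef_pos": TCP position; "eef_rot": TCP orientation; "force": force on the tool from outside, world axes, zero at the start; "moment": the same for the moment, N m; "grip_width": finger opening in m.
Only numpy, scipy, OpenCV 4.12 (cv2) and the standard library are available. Lean on these libraries where they do the work, as an engineer would, in place of code of your own. Each camera call takes 0.05 s, during which the arm holds its last target. There are 200 camera calls.

## Task

Fetch the slotted aluminium angle bracket and set it in the assembly fixture: its two slots over the two studs, foot flat on the plate. Slide it back so that the upright sits squarely against both fence posts with the sprung plunger pushed in, gently and never knocking the fixture hard, then keep a steady push of about 15 newtons against the fence for at least three seconds so that I can run the nuts down. Finish while still holding and pushing it, do not let go, and leave the other things on the bench where they are.

Things in the scene. Friction and masses are not known exactly. Their poses are not given: they have to be found in the camera images.
- bracket: Loose aluminium angle bracket, 0.3 to 0.5 kg, standing on its foot right of the vise. Origin: centre of the foot's underside; z up, x from the foot to its back. Foot 60 (x) x 96 (y) x 6 mm, with two through slots centred at x = -3, y = +-30 mm, 30 mm long in x, 12 mm wide. The upright stands along the foot's back edge; its flat back, at x = +30 mm, is the face that goes against the fence.
- upright (a point): Point in the middle of the bracket's upright, 34 mm above the foot's underside (26 mm in x from the bracket's origin; same axes): a good place to grip from above across its 8 mm (along x). The upright is a plate 8 mm thick (x), 96 mm wide (y), its top 62 mm above the foot's underside.
- fixture: Assembly fixture, fixed, left of the vise. Origin: centre of the underside of its grey, oiled plate, 160 (x) x 150 (y) x 12 mm; z up, x towards the fence. Two studs, 8 mm, at x = -6, y = +-30 mm, 20 mm tall above the plate. Bracket home: its origin at x = 0, y = 0 (2 mm play each side), z = 12 mm, x axes parallel. Held 7 to 13 mm short of home it goes down over the studs clear of the plunger.
- fence: Rigid steel fence on the fixture, same origin and axes. Two posts at y = +-24 to +-48 mm, front faces at x = +30 mm, 16 mm thick, tops 54 mm above the plate. The 48 mm gap between them is open down to 6 mm above the plate, so a finger fits behind the upright there.
- plunger_tip (a point): Tip of the part-present plunger: a sprung brass pin, 10 mm diameter, in the left (+y) fence post at y = +36 mm, 28 mm above the plate. Free, it stands 5 mm in front of the fence face; the bracket pushes it in.
- plunger (a joint): Travel of the plunger (m): 0 free, 0.005 with the bracket against the fence. It pushes back with 0.8 N at first and 2.8 N when home, so of a 15 N push 10 to 13 N reach the fence (the rest is plunger and friction on the plate).
- tub_4: Open round plastic tub, 102 mm wide, 60 mm high, behind the vise near the drawer cabinet; leave alone. Origin: centre of its underside.
- gear_a: Steel spur gear, 60 mm, 21 mm high, behind the vise; leave alone. Origin: centre of its underside.
- hexkey_a: Black hex key, 123 mm long, lying in front of the vise; leave alone.
- pliers: Pliers with red handles, 193 mm long, lying between kit case and vise; leave alone.
Mind the look-alikes: they are no part of the job. Leave any orange look-alike of the bracket alone.

How it is judged:
By the outcome, as a careful person would: the job done as asked, in the order asked, and still so for the second after the job is handed in, while the arm keeps its last pose, push and grip.
It also fails if it takes over 58 s, if anything falls off the work surface, if the arm or the gripper's body presses on something with over 40 N, if the wrist force passes 120 N, or if a joint passes its speed limit or range.

## Working session

There is one attempt and no reset: what is moved stays moved. The work goes in short steps, Python scripts to look and compute and a tool call to move; the robot and the scene stay as the last step left them, time stands still between calls to the robot, and variables do not carry over. Pictures are saved under pics/ and viewed, about 8 in all and at most 12, crops included, and the job is handed in when it is done.

Besides the shell and the picture viewer there is one more tool, called after "Emit:" as a command line: name --argument value ..., lists and objects as JSON in quotes. step_arm: Moves the arm, as the interface text tells. Its arguments: {"type":"object","properties":{"translation":{"type":"array","items":{"type":"array","items":{"type":"number"}}},"rot":{"type":"array","items":{"type":"array","items":{"type":"number"}}},"hand":{"type":"array","items":{"type":"number"}},"grip_force":{"type":"number"}},"required":["translation","rot","hand"]}

```bash
mkdir -p pics; cat > h.py <<'E'
import numpy as np, cv2
from cell import *
from scipy.spatial.transform import Rotation as R
def save(f,name,crop=None,scale=1):
    im=cv2.cvtColor(f["pixels"],cv2.COLOR_RGB2BGR)
    if crop: c0,r0,c1,r1=crop; im=im[r0:r1,c0:c1]
    if scale!=1: im=cv2.resize(im,None,fx=scale,fy=scale,interpolation=cv2.INTER_CUBIC)
    cv2.imwrite("pics/"+name,im)
def cloud(f,st=None):
    """HxWx3 world points"""
    z=f["z_map"].astype(float); v,u=np.indices(z.shape)
    P=np.stack([(u-f["cx"])/f["fx"]*z,(v-f["cy"])/f["fy"]*z,z,np.ones_like(z)],-1)
    if "view" in f: T=np.linalg.inv(f["view"])
    else:
        W=np.eye(4); W[:3,:3]=R.from_quat(st["eef_rot"]).as_matrix(); W[:3,3]=st["eef_pos"]; T=W@f["T_tool_cam"]
    W=P@T.T; W=W[...,:3]; W[z==0]=np.nan
    return W
E
python3 - <<'E'
from h import *
s=read_state(); print(s)
fs={}
for n in("scene","side"):
    f=grab_frame(n); save(f,n+"0.png"); C=cloud(f)
    for l in("bracket","upright","fixture","fence","plunger_tip"):
        for d in cut_out(f,l)[:3]:
            m=d["pixels"]; print(n,l,round(d["score"],2),np.round(d["position"]),np.round(np.nanmedian(C[m],0),3), np.round(np.nanpercentile(C[m],[2,98],axis=0),3).tolist())
        for d in pinpoint(f,l)[:3]: 
            c,r=np.int32(np.round(d["position"])); print("  pin",l,round(d["score"],2),(c,r),np.round(C[min(r,383),min(c,511)],3))
im=np.hstack([cv2.imread("pics/scene0.png")]); 
E
```

```text
{'time_s': 0.0, 'qpos': array([ 1.10091679e+00,  2.21232392e-01,  1.52758862e+00,  1.91760348e-05,
        1.39469258e+00, -1.26109747e-01]), 'joint_velocities': array([-0.00178276, -0.00115379,  0.00040861,  0.00033178,  0.0018688 ,
       -0.00108082]), 'joint_efforts': array([-4.55690406e-05, -4.94580066e+01, -3.87395132e+01,  6.99444534e-02,
        5.64819190e-02, -1.65616216e-04]), 'eef_pos': array([0.21037504, 0.58788444, 0.22144527]), 'eef_rot': array([ 0.69733368, -0.12115029,  0.12073872, -0.69603916]), 'force': array([ 0.01650393, -0.03292716,  0.10298672]), 'moment': array([-0.03476563,  0.00706563,  0.01802664]), 'grip_width': 0.08703531563728431}
scene bracket 0.97 [271. 309.] [ 0.328 -0.275  0.007] [[0.278, -0.316, 0.0], [0.378, -0.245, 0.064]]
scene bracket 0.75 [320. 272.] [ 0.488 -0.311  0.009] [[0.439, -0.356, -0.0], [0.525, -0.262, 0.063]]
  pin bracket 0.68 (np.int32(316), np.int32(279)) [ 0.465 -0.311  0.007]
  pin bracket 0.67 (np.int32(272), np.int32(312)) [ 0.33  -0.276  0.005]
scene upright 0.72 [319. 271.] [ 0.488 -0.31   0.009] [[0.439, -0.357, -0.0], [0.5
[... 1156 characters left out ...]
0.282, -0.336, 0.0], [0.38, -0.239, 0.064]]
side upright 0.92 [287. 133.] [ 0.481 -0.307  0.008] [[0.441, -0.382, -0.001], [0.517, -0.262, 0.065]]
  pin upright 0.75 (np.int32(335), np.int32(145)) [ 0.331 -0.254  0.04 ]
  pin upright 0.55 (np.int32(284), np.int32(131)) [ 0.494 -0.272  0.064]
side fixture 0.98 [228. 281.] [0.6   0.221 0.013] [[0.524, 0.143, 0.007], [0.676, 0.286, 0.066]]
  pin fixture 0.87 (np.int32(230), np.int32(280)) [0.595 0.215 0.012]
  pin fixture 0.21 (np.int32(175), np.int32(204)) [0.739 0.098 0.151]
side fence 0.79 [212. 266.] [0.643 0.191 0.032] [[0.63, 0.163, 0.012], [0.673, 0.261, 0.068]]
  pin plunger_tip 0.67 (np.int32(295), np.int32(180)) [ 0.447 -0.133 -0.001]
```

View pics/scene0.png

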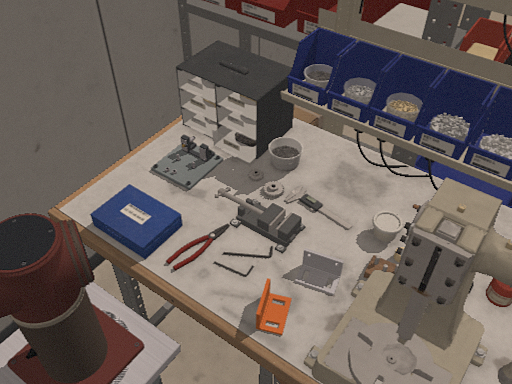

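View pics/side0.png

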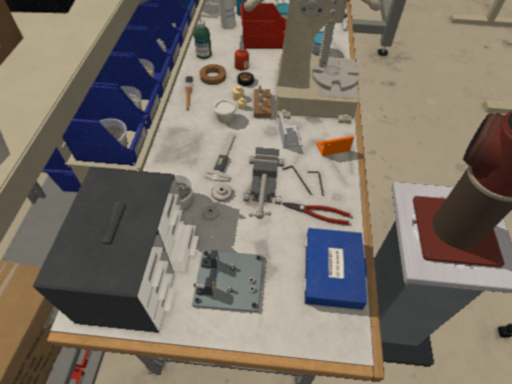

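Two L‑brackets show up: an orange one at scene pixel (271,309), and a bare aluminium one at (320,272), right of the vise. The aluminium one fits the description, and the orange one is the look-alike to leave alone. I'll confirm this in a crop and fit the poses.

```bash
python3 - <<'E'
from h import *
C={}
for n in("scene","side"):
    f=grab_frame(n); C[n]=cloud(f)
    if n=="scene":
        a=cv2.resize(f["pixels"][235:345,235:365],None,fx=3,fy=3,interpolation=cv2.INTER_CUBIC)
        b=cv2.resize(f["pixels"][115:200,130:260],None,fx=3,fy=3,interpolation=cv2.INTER_CUBIC)
        cv2.imwrite("pics/crop.png",cv2.cvtColor(np.vstack([a,b]),cv2.COLOR_RGB2BGR))
    P=C[n].reshape(-1,3)
    def box(lo,hi): return P[np.all((P>lo)&(P<hi),1)]
    u=box([.42,-.38,.035],[.55,-.24,.07]); r=cv2.minAreaRect((u[:,:2]*1000).astype(np.float32)); print(n,"upright",len(u),r, "zmax",np.percentile(u[:,2],98))
    g=box([.42,-.40,.003],[.54,-.24,.07]); print(" bracket all",cv2.minAreaRect((g[:,:2]*1000).astype(np.float32)))
    p=box([.48,.1,.007],[.71,.33,.017]); print(" plate",len(p),cv2.minAreaRect((p[:,:2]*1000).astype(np.float32)))
    t=box([.48,.1,.058],[.71,.33,.070]); print(" fence tops",len(t),cv2.minAreaRect((t[:,:2]*1000).astype(np.float32)), np.round(t.mean(0),3))
    s=box([.55,.1,.022],[.615,.3,.04]); print(" studs",np.round(s,3).tolist()[:14])
    # obstacles near the fence
    o=box([.6,.05,.085],[.85,.4,.4]); print(" obst",np.round(np.percentile(o,[0.5,5,50],axis=0),3).tolist())
    o=box([.6,.1,.07],[.76,.33,.4]); print(" obst2",len(o), np.round(o[np.argsort(o[:,0])[:8]],3).tolist())
E
```

```text
scene upright 396 ((497.824462890625, -305.7781982421875), (15.700845718383789, 95.87857818603516), 15.058382987976074) zmax 0.06510583514309108
 bracket all ((477.5844421386719, -320.90740966796875), (157.8753662109375, 115.27505493164062), 88.97002410888672)
 plate 1479 ((612.5245361328125, 198.82659912109375), (187.71182250976562, 205.85891723632812), 86.53223419189453)
 fence tops 146 ((668.1668090820312, 182.92767333984375), (84.5649185180664, 167.04278564453125), 1.3743773698806763) [0.661 0.194 0.064]
 studs [[0.589, 0.244, 0.036], [0.593, 0.244, 0.033], [0.59, 0.245, 0.03], [0.59, 0.242, 0.032], [0.593, 0.241, 0.03], [0.588, 0.245, 0.028], [0.589, 0.241, 0.029], [0.591, 0.239, 0.029], [0.588, 0.245, 0.024], [0.589, 0.242, 0.025], [0.585, 0.242, 0.023], [0.593, 0.189, 0.03], [0.59, 0.182, 0.036], [0.593, 0.181, 0.034]]
 obst [[0.726, 0.059, 0.086], [0.734, 0.061, 0.093], [0.748, 0.178, 0.187]]
 obst2 2490 [[0.632, 0.184, 0.071], [0.642, 0.178, 0.07], [0.706, 0.105, 0.07], [0.719, 0.137, 0.163], [0.719, 0.116, 0.162], [0.721, 0.294, 0.161], [0.721, 0.262, 0.091], [0.722, 0.259,
[... 417 characters left out ...]
875, 187.80368041992188), (79.46832275390625, 146.4741668701172), 0.7163419127464294) [0.642 0.214 0.065]
 studs [[0.597, 0.179, 0.032], [0.595, 0.179, 0.032], [0.597, 0.182, 0.033], [0.594, 0.182, 0.032], [0.592, 0.181, 0.031], [0.597, 0.184, 0.03], [0.594, 0.185, 0.034], [0.592, 0.184, 0.031], [0.597, 0.185, 0.028], [0.594, 0.186, 0.029], [0.592, 0.184, 0.027], [0.594, 0.185, 0.023], [0.596, 0.24, 0.032], [0.593, 0.24, 0.032]]
 obst [[0.726, 0.061, 0.087], [0.737, 0.082, 0.098], [0.777, 0.254, 0.215]]
 obst2 2909 [[0.71, 0.184, 0.07], [0.71, 0.193, 0.072], [0.711, 0.142, 0.07], [0.711, 0.103, 0.073], [0.712, 0.128, 0.071], [0.725, 0.287, 0.16], [0.725, 0.268, 0.091], [0.725, 0.131, 0.159]]
```

View pics/crop.png

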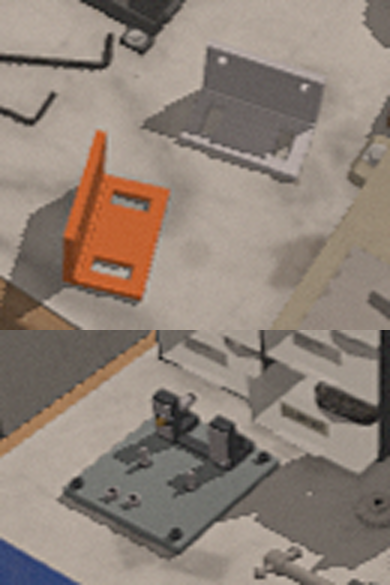

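The enlarged crop confirms it. The bare aluminium bracket is at (320,272), with its upright at the back and its foot towards the robot; the orange one stays put. Next I check the cabinet clearance behind the fence and work out the first move.

```bash
cat >> h.py <<'E'
HP=None
def Rt(yaw,flip=False):
    """tool down, jaws (tool z) along bracket x at yaw"""
    z=np.array([np.cos(yaw),np.sin(yaw),0])*(-1 if flip else 1); y=np.array([0,0,-1.]); return np.stack([np.cross(y,z),y,z],1)
def plan(pos,yaw,flip=False):
    s=read_state(); R0=R.from_quat(s["eef_rot"]).as_matrix()
    t=R0.T@(np.array(pos)-s["eef_pos"])*1000; w=R.from_matrix(R0.T@Rt(yaw,flip)).as_rotvec()
    print("move",np.round(t,1).tolist(),"rot",np.round(w,4).tolist())
E
python3 - <<'E'
from h import *
import cell
print([ (k,getattr(cell,k)) for k in dir(cell) if 'hold' in k.lower()])
s=read_state(); print(np.round(R.from_quat(s["eef_rot"]).as_matrix(),3), s["time_s"])
for n in("scene","side"):
    P=cloud(grab_frame(n)).reshape(-1,3)
    for z0 in np.arange(.06,.32,.02):
        row=[]
        for y0 in(.12,.16,.20,.24,.28):
            q=P[(P[:,2]>z0)&(P[:,2]<z0+.02)&(P[:,1]>y0)&(P[:,1]<y0+.04)&(P[:,0]>.67)&(P[:,0]<.9)]
            row.append(np.round(np.percentile(q[:,0],3),3) if len(q)>3 else None)
        print(n,round(z0,2),row)
plan([.495,-.308,.25],.24); plan([.495,-.308,.25],.24,True)
E
```

```text
[('hold_point_z', 0.0187)]
[[ 0.941 -0.     0.337]
 [-0.337  0.     0.941]
 [-0.    -1.     0.   ]] 1.2
scene 0.06 [np.float64(0.706), np.float64(0.706), np.float64(0.709), np.float64(0.735), np.float64(0.734)]
scene 0.08 [np.float64(0.723), np.float64(0.732), np.float64(0.735), np.float64(0.724), np.float64(0.726)]
scene 0.1 [np.float64(0.734), np.float64(0.734), np.float64(0.734), np.float64(0.732), np.float64(0.734)]
scene 0.12 [np.float64(0.734), np.float64(0.733), np.float64(0.736), np.float64(0.734), np.float64(0.734)]
scene 0.14 [np.float64(0.723), np.float64(0.728), np.float64(0.737), np.float64(0.726), np.float64(0.725)]
scene 0.16 [np.float64(0.729), np.float64(0.734), np.float64(0.736), np.float64(0.729), np.float64(0.723)]
scene 0.18 [np.float64(0.732), np.float64(0.734), np.float64(0.735), np.float64(0.733), np.float64(0.732)]
scene 0.2 [np.float64(0.738), np.float64(0.736), np.float64(0.737), np.float64(0.737), np.float64(0.739)]
scene 0.22 [None, np.float64(0.817), np.float64(0.817), np.float64(0.752), np.float64(0.762)]
scene 0.24 [None, None, None, None, None]
scene 
[... 603 characters left out ...]
0.726), np.float64(0.726)]
side 0.16 [np.float64(0.727), np.float64(0.739), np.float64(0.739), np.float64(0.729), np.float64(0.728)]
side 0.18 [np.float64(0.736), np.float64(0.737), np.float64(0.738), np.float64(0.736), np.float64(0.736)]
side 0.2 [np.float64(0.742), np.float64(0.742), np.float64(0.742), np.float64(0.742), np.float64(0.743)]
side 0.22 [np.float64(0.775), np.float64(0.82), np.float64(0.82), np.float64(0.821), None]
side 0.24 [None, None, None, None, None]
side 0.26 [None, None, None, None, None]
side 0.28 [None, None, None, None, None]
side 0.3 [None, None, None, None, None]
move [569.9, -27.4, -748.1] rot [0.0, 0.987, 0.0]
move [569.9, -27.4, -748.1] rot [0.0, -2.1546, -0.0]
```

Emit:
step_arm --translation '[[570,-28,-748],[570,-28,-748],[570,-28,-748],[570,-28,-748],[570,-28,-748],[570,-28,-748],[570,-28,-748],[570,-28,-748],[570,-28,-748],[570,-28,-748],[570,-28,-748],[570,-28,-748]]' --rot '[[0,0.1,0],[0,0.2,0],[0,0.3,0],[0,0.4,0],[0,0.5,0],[0,0.6,0],[0,0.7,0],[0,0.8,0],[0,0.9,0],[0,0.987,0],[0,0.987,0],[0,0.987,0]]' --hand '[60,60,60,60,60,60,60,60,60,60,60,60]'

```text
time_s: 2.5
eef_pos: [0.3924, 0.0147, 0.241]
eef_rot: [-0.556, 0.436, -0.437, 0.557]
force: [1.0, -0.1, 0.1]
grip_width: 0.06
```

```bash
python3 -c "
from h import *
s=read_state();print(s['time_s'],s['eef_pos'],s['qpos']);plan([.485,-.308,.24],.24)"
```

```text
2.5 [0.39243537 0.01473142 0.2410158 ] [-1.64166136e-01 -3.86833961e-01  2.06095147e+00  2.02374369e-04
  1.46556008e+00 -4.03939910e-01]
move [335.5, 1.2, 13.3] rot [-0.0018, -0.0002, 0.0006]
```

Emit:
step_arm --translation '[[335,1,13],[335,1,13],[335,1,13],[335,1,13],[335,1,13],[335,1,13],[335,1,13],[335,1,13],[335,1,13]]' --rot '[[0,0,0],[0,0,0],[0,0,0],[0,0,0],[0,0,0],[0,0,0],[0,0,0],[0,0,0],[0,0,0]]' --hand '[60,60,60,60,60,60,60,60,60]'

```text
time_s: 3.4
eef_pos: [0.4842, -0.3079, 0.2396]
eef_rot: [-0.555, 0.437, -0.437, 0.556]
force: [-0.4, 0.4, 0.0]
grip_width: 0.0597
```

```bash
python3 - <<'E'
from h import *
s=read_state(); f=grab_frame("wrist"); save(f,"w1.png"); C=cloud(f,s); P=C.reshape(-1,3)
print(s["eef_pos"],np.round(f["T_tool_cam"],3).tolist())
u=P[(P[:,2]>.056)&(P[:,2]<.075)&(P[:,0]>.42)&(P[:,0]<.56)&(P[:,1]<-.24)&(P[:,1]>-.38)]; print(len(u),cv2.minAreaRect((u[:,:2]*1000).astype(np.float32)),np.percentile(u[:,2],[50,95]),u.mean(0))
for d in pinpoint(f,"upright")[:2]: c,r=np.int32(d["position"]); print(d["score"],c,r,C[r,c])
# gripper body extents from scene camera
Q=cloud(grab_frame("scene")).reshape(-1,3); Ta=R.from_quat(s["eef_rot"]).as_matrix(); L=(Q-s["eef_pos"])@Ta
for a,b in((-.2,-.15),(-.15,-.11),(-.11,-.075),(-.07,0)):
    k=L[(L[:,1]>a)&(L[:,1]<b)&(abs(L[:,0])<.14)&(abs(L[:,2])<.14)]; 
    if len(k)>5: print(a,len(k),np.round(np.percentile(k,[1,99],axis=0),3).tolist())
E
```

```text
[ 0.4842396  -0.30791609  0.23960209] [[0.001, 0.967, 0.255, -0.07], [0.001, -0.255, 0.967, -0.163], [1.0, -0.001, -0.001, -0.0], [0.0, 0.0, 0.0, 1.0]]
464 ((498.97686767578125, -307.0643005371094), (8.02999496459961, 95.62464141845703), 12.910074234008789) [0.06334072 0.06445621] [ 0.49860548 -0.30584696  0.06318142]
0.8 268 174 [ 0.49579203 -0.303483    0.06236079]
0.64 148 106 [ 0.33302756 -0.25598438  0.06285487]
-0.2 1071 [[-0.039, -0.2, -0.051], [0.034, -0.151, 0.003]]
-0.15 1140 [[-0.037, -0.149, -0.095], [0.033, -0.111, 0.088]]
-0.11 741 [[-0.038, -0.11, -0.095], [0.035, -0.075, 0.082]]
-0.07 70 [[-0.013, -0.07, -0.084], [0.008, -0.002, -0.034]]
```

View pics/w1.png

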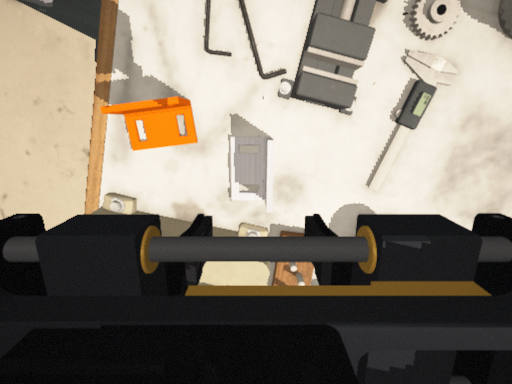

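Wrist view: the aluminium bracket is at about (250,165), with its upright along the right edge at column 267, and the orange one is at (160,125). I'll check for obstacles around the descent and plan it.

```bash
python3 - <<'E'
from h import *
s=read_state()
for n in ("side","wrist"):
    f=grab_frame(n); Q=cloud(f,s).reshape(-1,3); T=Rt(.225); L=(Q-np.array([.4997,-.3099,.018]))@T
    k=L[(abs(L[:,0])<.05)&(abs(L[:,2])<.11)&(Q[:,2]>.07)&(Q[:,2]<.15)]
    print(n,len(k), np.round(k[:5],3).tolist())
plan([.4997,-.3099,.09],.225)
E
```

```text
side 0 []
wrist 0 []
move [6.8, 150.7, 13.4] rot [-0.0022, 0.0162, 0.001]
```

Emit:
step_arm --translation '[[7,30,13.5],[7,75,13.5],[7,115,13.5],[7,150,13.5],[7,180,13.5],[7,205,13.5],[7,221.5,13.5],[7,221.5,13.5]]' --rot '[[-0.002,0.016,0.001],[-0.002,0.016,0.001],[-0.002,0.016,0.001],[-0.002,0.016,0.001],[-0.002,0.016,0.001],[-0.002,0.016,0.001],[-0.002,0.016,0.001],[-0.002,0.016,0.001]]' --hand '[44,44,44,44,44,44,44,44]' --grip_force 40

```text
time_s: 4.45
eef_pos: [0.4985, -0.3081, 0.017]
eef_rot: [-0.553, 0.442, -0.439, 0.553]
force: [-0.3, 0.9, 0.4]
grip_width: 0.0439
```

Emit:
step_arm --translation '[[0,0,0],[0,0,0],[0,0,0],[0,0,0],[0,0,0],[0,0,0]]' --rot '[[0,0,0],[0,0,0],[0,0,0],[0,0,0],[0,0,0],[0,0,0]]' --hand '[25,12,0,0,0,0]' --grip_force 40

```text
time_s: 5.05
eef_pos: [0.499, -0.3084, 0.0176]
eef_rot: [-0.553, 0.442, -0.439, 0.553]
force: [-0.3, -0.1, 0.9]
grip_width: 0.0076
```

Gripped: the opening reads 7.6 mm on the 8 mm plate. I lift, then travel to just beside the fixture for a close look.

Emit:
step_arm --translation '[[0,-10,0],[0,-30,0],[0,-65,0],[0,-110,0],[0,-155,0],[0,-200,0],[0,-230,0],[0,-230,0]]' --rot '[[0,0,0],[0,0,0],[0,0,0],[0,0,0],[0,0,0],[0,0,0],[0,0,0],[0,0,0]]' --hand '[0,0,0,0,0,0,0,0]'

```text
time_s: 5.85
eef_pos: [0.5016, -0.3106, 0.2539]
eef_rot: [-0.553, 0.438, -0.443, 0.553]
force: [0.7, 0.2, -3.3]
grip_width: 0.0077
```

```bash
python3 -c "
from h import *
s=read_state();print(s['time_s'],s['eef_pos'],s['force'],s['moment'],s['grip_width']);plan([.595,.105,.25],.0)"
```

```text
5.85 [ 0.50156976 -0.31064604  0.25387732] [ 0.71778731  0.16894822 -3.2647617 ] [-0.15558962 -0.06925615  0.01469895] 0.007732979383060129
move [-384.2, 2.8, 184.2] rot [-0.0049, 0.226, 0.0045]
```

Emit:
step_arm --translation '[[-15,0,7],[-45,0,22],[-84,0,40],[-126,1,60],[-168,1,80],[-210,1,100],[-252,2,120],[-294,2,140],[-335,2,160],[-365,3,175],[-384,3,184],[-384,3,184]]' --rot '[[0,0.02,0],[0,0.04,0],[0,0.06,0],[0,0.09,0],[-0.001,0.12,0.001],[-0.002,0.14,0.002],[-0.003,0.16,0.003],[-0.004,0.18,0.004],[-0.005,0.2,0.004],[-0.005,0.22,0.004],[-0.005,0.226,0.004],[-0.005,0.226,0.004]]' --hand '[0,0,0,0,0,0,0,0,0,0,0,0]'

```text
time_s: 7.05
eef_pos: [0.5935, 0.1078, 0.2466]
eef_rot: [0.502, -0.5, 0.498, -0.5]
force: [-0.5, -0.5, -4.8]
grip_width: 0.0077
```

Emit:
step_arm --translation '[[0,0,0],[0,0,0]]' --rot '[[0,0,0],[0,0,0]]' --hand '[0,0]'

```text
time_s: 7.25
eef_pos: [0.5922, 0.1073, 0.2445]
eef_rot: [0.503, -0.501, 0.497, -0.499]
force: [-0.9, 0.6, -4.4]
grip_width: 0.0078
```

```bash
python3 - <<'E'
from h import *
s=read_state(); f=grab_frame("wrist"); save(f,"w2.png"); C=cloud(f,s); P=C.reshape(-1,3)
print(s["time_s"],s["eef_pos"],s["qpos"])
def B(lo,hi): return P[np.all((P>lo)&(P<hi),1)]
t=B([.6,.14,.058],[.69,.29,.075]); print("tops",len(t),np.percentile(t[:,2],50))
for lo,hi in((.14,.215),(.215,.29)):
    q=t[(t[:,1]>lo)&(t[:,1]<hi)]
    if len(q)>10: print(len(q),cv2.minAreaRect((q[:,:2]*1000).astype(np.float32)),np.round(np.percentile(q,[2,98],axis=0),4).tolist())
s2=B([.57,.14,.0285],[.615,.29,.038])
for lo,hi in((.14,.2125),(.2125,.29)):
    q=s2[(s2[:,1]>lo)&(s2[:,1]<hi)]
    if len(q)>3: print("stud",len(q),np.round(cv2.minEnclosingCircle((q[:,:2]*1000).astype(np.float32)),1) if 0 else cv2.minEnclosingCircle((q[:,:2]*1000).astype(np.float32)),q.mean(0))
p=B([.48,.1,.006],[.71,.32,.018]); print("plate",cv2.minAreaRect((p[:,:2]*1000).astype(np.float32)),np.median(p[:,2]))
for l in("fixture","plunger_tip","fence"):
    for d in pinpoint(f,l)[:2]: c,r=np.int32(np.round(d["position"])); print(l,round(d["score"],2),c,r,C[min(r,383),c])
E
```

```text
7.25 [0.59224221 0.10730511 0.24448073] [4.80124082e-02 1.58696778e-01 1.55599281e+00 4.63607905e-04
 1.43525445e+00 4.46822565e-02]
tops 663 0.06695222043738924
294 ((638.0802612304688, 178.3525390625), (17.208364486694336, 23.048198699951172), 1.7233086824417114) [[0.6295, 0.167, 0.0619], [0.6466, 0.1897, 0.0691]]
369 ((637.020263671875, 249.8561553955078), (17.47530174255371, 23.72516441345215), 1.5053770542144775) [[0.6284, 0.2383, 0.0596], [0.6455, 0.2614, 0.0687]]
stud 31 ((593.4204711914062, 183.32479858398438), 4.167933940887451) [0.59352327 0.18332222 0.03233174]
stud 38 ((592.2435302734375, 243.25318908691406), 4.087368488311768) [0.59238901 0.24306725 0.03247066]
plate ((614.274658203125, 194.09820556640625), (190.51780700683594, 189.8636932373047), 0.6858166456222534) 0.013351304660418811
fixture 0.59 269 94 [0.60436472 0.21153208 0.01490073]
plunger_tip 0.41 287 59 [0.62516965 0.24964311 0.04714946]
```

View pics/w2.png

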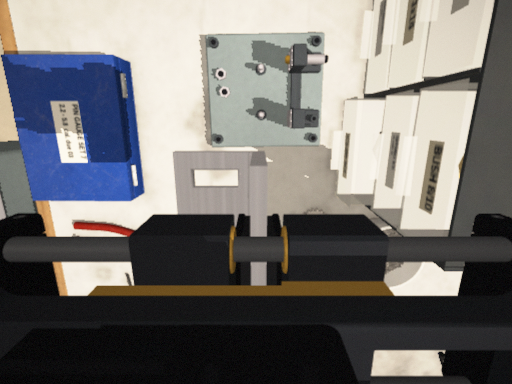

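Wrist view: fixture plate at (265,90), studs at (261,69) and (261,115), posts at (299,59) and (304,118), plunger by the upper post. The held bracket shows at (220,180) with its +y slot at (216,178). I'll measure the bracket in the hand from the same picture.

```bash
python3 - <<'E'
from h import *
s=read_state(); f=grab_frame("wrist"); C=cloud(f,s); T=R.from_quat(s["eef_rot"]).as_matrix()
L=(C-s["eef_pos"])@T   # tool coordinates
z=L[...,1]  # along fingers; TCP=0
sub=np.s_[145:215,165:275]
h=L[sub].reshape(-1,3); print("L.y pct",np.round(np.nanpercentile(h[:,1],[2,10,25,50,75,90]),4))
near=np.isfinite(z)&(z<.06)&(z>-.06); m=np.zeros_like(near); m[sub]=near[sub]
foot=m&(z>-.002); up=m&(z<-.02)
for n,k in(("foot",foot),("up",up)):
    q=L[k]; print(n,k.sum(),"tool y med",np.round(np.median(q[:,1]),4),"x,z pct",np.round(np.percentile(q,[1,50,99],axis=0),4).tolist())
    print("   rows/cols",np.where(k.any(1))[0][[0,-1]],np.where(k.any(0))[0][[0,-1]])
d=np.median(L[foot][:,1])
# ray-plane (foot top) for pixels: edge + slot
K=np.array([[f["fx"],0,f["cx"]],[0,f["fy"],f["cy"]],[0,0,1]]); Tc=np.array(f["T_tool_cam"])
def onplane(px,d):
    r=np.c_[px,np.ones(len(px))]@np.linalg.inv(K).T@Tc[:3,:3].T; o=Tc[:3,3]; return o+r*((d-o[1])/r[:,1])[:,None]
cols=np.arange(182,245); e=np.array([[c,np.where(foot[:,c]|up[:,c])[0][0]-.5] for c in cols]); q=onplane(e,d)*1000
p=np.polyfit(q[:,2],q[:,0],1); print("+y edge: x=%.1f at z=0, slope %.4f"%(p[1],p[0]))
rows=np.arange(158,205); e=np.array([[np.where(foot[r])[0][0]-.5,r] for r in rows]); q=onplane(e,d)*1000
p=np.polyfit(q[:,0],q[:,2],1); print("front edge: z=%.1f at x=0, slope %.4f"%(p[1],p[0]), q[[0,-1]])
far=(~near)&np.isfinite(z); cc,lab,st,ce=cv2.connectedComponentsWithStats((far[sub]).astype(np.uint8)); 
for i in range(1,cc):
    if st[i,4]>60:
        x0,y0,w,hh=st[i,:4]; a=np.array([[x0+165-.5,y0+145-.5],[x0+w+165-.5,y0+hh+145-.5]]); print("hole",st[i],np.round(onplane(a,d)*1000,1).tolist())
print(T.round(4).tolist(),f["fx"])
E
```

```text
L.y pct [-0.0461 -0.0449  0.0098  0.0107  0.2443  0.2454]
foot 4147 tool y med 0.0104 x,z pct [[-0.0493, 0.007, -0.056], [-0.0258, 0.0104, -0.0319], [-0.0067, 0.0164, -0.0027]]
   rows/cols [151 214] [173 274]
up 993 tool y med -0.0455 x,z pct [[-0.0497, -0.0468, -0.0044], [-0.04, -0.0455, -0.0007], [-0.0269, -0.0232, 0.0035]]
   rows/cols [159 214] [250 267]
+y edge: x=-50.2 at z=0, slope 0.0008
front edge: z=-56.5 at x=0, slope -0.0003 [[-45.39212802  10.37892021 -56.64374401]
 [-13.86485367  10.37892021 -56.51791729]]
hole [   0    0  110   70 1785] [[-54.1, 10.4, -61.1], [-6.2, 10.4, 10.6]]
hole [ 30  25  43  16 686] [[-37.8, 10.4, -42.7], [-26.9, 10.4, -14.5]]
[[0.0022, -0.0049, 1.0], [-1.0, 0.0003, 0.0022], [-0.0003, -1.0, -0.0049]] 266.5293171142188
```

```bash
python3 -c "
from h import *
plan([.6152,.2114,.085],.017)"
```

```text
move [-104.3, 161.6, 22.6] rot [0.0045, -0.0147, -0.0004]
```

Emit:
step_arm --translation '[[-25,0,3],[-60,10,8],[-90,35,15],[-104,65,20],[-104,95,22],[-104,125,22.5],[-104,148,22.5],[-104,160,22.5],[-104,161.5,22.5],[-104,161.5,22.5]]' --rot '[[0,0,0],[0.002,-0.007,0],[0.0045,-0.015,0],[0.0045,-0.015,0],[0.0045,-0.015,0],[0.0045,-0.015,0],[0.0045,-0.015,0],[0.0045,-0.015,0],[0.0045,-0.015,0],[0.0045,-0.015,0]]' --hand '[0,0,0,0,0,0,0,0,0,0]'

```text
time_s: 8.5
eef_pos: [0.6157, 0.211, 0.086]
eef_rot: [-0.504, 0.496, -0.496, 0.505]
force: [-0.0, 0.6, -3.8]
grip_width: 0.0073
```

```bash
python3 - <<'E'
from h import *
s=read_state(); f=grab_frame("wrist"); save(f,"w3.png"); g=grab_frame("scene"); 
save(g,"s3.png",(130,90,260,200),4)
C=cloud(f,s); P=C.reshape(-1,3); T=R.from_quat(s["eef_rot"]).as_matrix()
print(s["time_s"],s["eef_pos"],T.round(4).tolist(),s["force"])
def B(lo,hi): return P[np.all((P>lo)&(P<hi),1)]
t=B([.6,.14,.060],[.69,.29,.075])
q=t[t[:,1]>.225]; print("post L",len(q),cv2.minAreaRect((q[:,:2]*1000).astype(np.float32)))
q=B([.57,.22,.024],[.615,.26,.04]); print("stud",len(q),cv2.minEnclosingCircle((q[:,:2]*1000).astype(np.float32)) if len(q)>3 else 0)
L=(P-s["eef_pos"])@T; 
q=L[(L[:,1]<-.04)&(L[:,1]>-.05)&(abs(L[:,2])<.02)&(abs(L[:,0])<.06)]; print("upr top",np.percentile(q,[1,99],axis=0).round(4).tolist() if len(q) else 0)
plan([.6152,.2114,.085],.017)
E
```

```text
8.5 [0.61571592 0.21096714 0.08598744] [[0.0169, 0.0011, 0.9999], [-0.9999, 0.0006, 0.0169], [-0.0006, -1.0, 0.0011]] [-0.03863882  0.57265715 -3.78030374]
post L 1041 ((622.9656982421875, 244.17581176757812), (48.182064056396484, 35.3845100402832), 4.642795085906982)
stud 2 0
upr top [[-0.0496, -0.0499, -0.007], [0.0106, -0.043, 0.0065]]
move [-0.2, 2.2, -1.3] rot [-0.0032, 0.0001, -0.001]
```

View pics/w3.png

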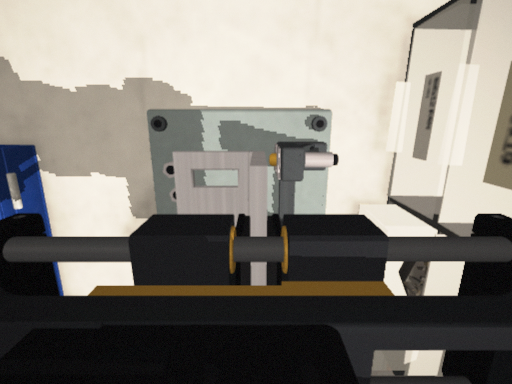

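View pics/s3.png

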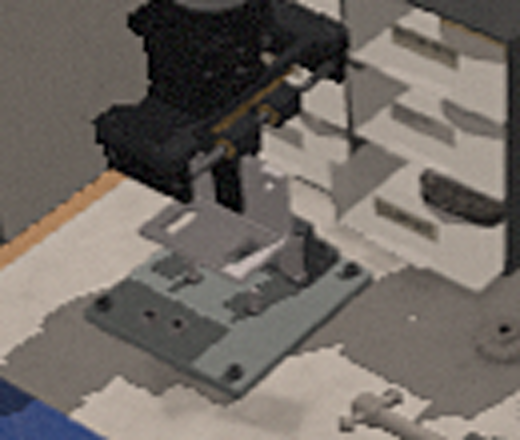

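Wrist view: bracket over the studs, its slot at (216,178); plunger tip at (272,159), clear of the upright. The scene crop shows the foot hanging above both studs, in line with the fence. I lower it to just above the stud tops and check through the slot.

Emit:
step_arm --translation '[[0,8,-1],[0,18,-1],[0,28,-1],[0,33,-1],[0,33,-1]]' --rot '[[-0.003,0,-0.001],[-0.003,0,-0.001],[-0.003,0,-0.001],[-0.003,0,-0.001],[-0.003,0,-0.001]]' --hand '[0,0,0,0,0]'

```text
time_s: 9.1
eef_pos: [0.6143, 0.211, 0.0522]
eef_rot: [0.505, -0.496, 0.495, -0.503]
force: [-0.2, -0.3, -3.7]
grip_width: 0.0078
```

```bash
python3 - <<'E'
from h import *
s=read_state(); f=grab_frame("wrist"); save(f,"w4.png",(150,130,350,240),4)
C=cloud(f,s); T=R.from_quat(s["eef_rot"]).as_matrix(); L=(C-s["eef_pos"])@T
print(s["time_s"],s["eef_pos"],T.round(4).tolist(),s["force"])
w=C[165:192,185:248].reshape(-1,3); l=L[165:192,185:248].reshape(-1,3)
q=w[(w[:,2]>.022)&(w[:,2]<.0345)]; print("stud in slot",len(q),q.min(0) if len(q) else 0,q.max(0) if len(q) else 0)
q=w[w[:,2]<.018]; print("plate",len(q))
P=C.reshape(-1,3); q=P[(P[:,0]>.6265)&(P[:,0]<.66)&(P[:,1]>.225)&(P[:,1]<.28)&(P[:,2]>.063)&(P[:,2]<.071)]; print("post",len(q),np.percentile(q,[2,98],axis=0).round(4).tolist())
plan([.6152,.2114,.03],.017)
E
```

```text
9.1 [0.61425875 0.21098037 0.05223083] [[0.0171, -0.003, 0.9998], [-0.9999, -0.0007, 0.0171], [0.0006, -1.0, -0.003]] [-0.23369285 -0.25178299 -3.72603156]
stud in slot 98 [0.58808213 0.24019451 0.0268184 ] [0.59646085 0.24665829 0.03441804]
plate 584
post 1262 [[0.6287, 0.2398, 0.0634], [0.6454, 0.2625, 0.0685]]
move [-0.2, 23.2, 0.3] rot [0.0016, 0.0001, 0.0004]
```

View pics/w4.png

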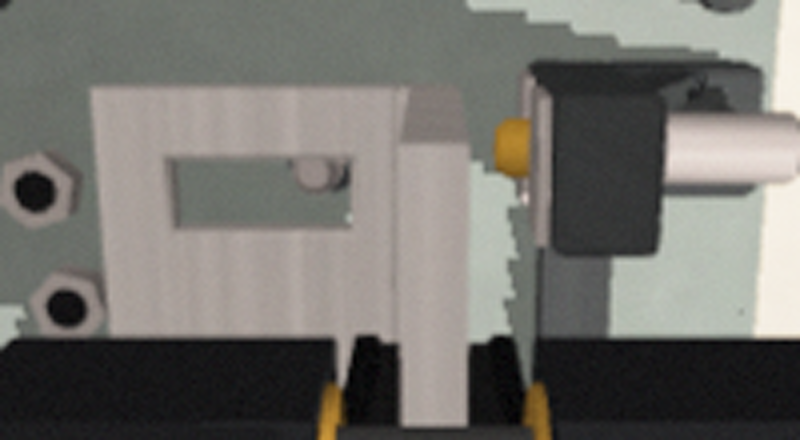

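The stud at crop (318,172) sits inside the slot but about 1.6 mm towards +y of centre. I shift by that much and go down gently.

Emit:
step_arm --translation '[[-0.8,0,0.8],[-1.6,0,1.5],[-1.6,4,1.5],[-1.6,8,1.5],[-1.6,12,1.5],[-1.6,15,1.5],[-1.6,18,1.5],[-1.6,19,1.5]]' --rot '[[0.002,0,0],[0.002,0,0],[0.002,0,0],[0.002,0,0],[0.002,0,0],[0.002,0,0],[0.002,0,0],[0.002,0,0]]' --hand '[0,0,0,0,0,0,0,0]'

```text
time_s: 9.95
eef_pos: [0.616, 0.2127, 0.0335]
eef_rot: [0.504, -0.496, 0.496, -0.504]
force: [0.3, 0.3, -4.2]
grip_width: 0.0081
```

Emit:
step_arm --translation '[[0,0.7,0],[0,1.4,0],[0,2.1,0],[0,2.8,0],[0,3.2,0],[0,3.2,0]]' --rot '[[0,0,0],[0,0,0],[0,0,0],[0,0,0],[0,0,0],[0,0,0]]' --hand '[0,0,0,0,0,0]'

```text
time_s: 10.55
eef_pos: [0.6159, 0.2127, 0.0303]
eef_rot: [0.504, -0.496, 0.496, -0.504]
force: [0.3, 0.6, -4.4]
grip_width: 0.0081
```

```bash
python3 - <<'E'
from h import *
s=read_state(); print(s["time_s"],s["eef_pos"],R.from_quat(s["eef_rot"]).as_matrix().round(4).tolist(),s["force"],s["moment"])
plan([.6157,.2126,.0295],.017)
E
```

```text
10.55 [0.61594585 0.21265451 0.03026169] [[0.017, -0.0005, 0.9999], [-0.9999, -0.0005, 0.017], [0.0005, -1.0, -0.0005]] [ 0.31028366  0.60726898 -4.38438128] [-0.14491064 -0.01693292 -0.02714938]
move [0.0, 0.8, -0.2] rot [0.0005, 0.0, 0.0005]
```

Both studs are in the slots and nothing has touched yet. I lower in small steps until the plate carries the foot.

Emit:
step_arm --translation '[[0,0.4,0],[0,0.8,0],[0,1.2,0],[0,1.2,0]]' --rot '[[0,0,0],[0,0,0],[0,0,0],[0,0,0]]' --hand '[0,0,0,0]'

```text
time_s: 10.95
eef_pos: [0.6162, 0.2127, 0.0297]
eef_rot: [0.504, -0.496, 0.496, -0.504]
force: [-1.6, -1.1, 2.1]
grip_width: 0.008
```

Emit:
step_arm --translation '[[0,0,0.7],[0,0,1.5],[0,0,2.3],[0,0,3.1],[0,0,3.9],[0,0,4.7],[0,0,5.3],[0,0,5.8],[0,0,6.2],[0,0,6.5]]' --rot '[[0,0,0],[0,0,0],[0,0,0],[0,0,0],[0,0,0],[0,0,0],[0,0,0],[0,0,0],[0,0,0],[0,0,0]]' --hand '[0,0,0,0,0,0,0,0,0,0]'

```text
time_s: 11.95
eef_pos: [0.6225, 0.2129, 0.0297]
eef_rot: [0.505, -0.496, 0.496, -0.504]
force: [-3.9, 0.5, 1.2]
grip_width: 0.0074
```

Emit:
step_arm --translation '[[0,0,0.4],[0,0,0.8],[0,0,1.2],[0,0,1.6],[0,0,1.9],[0,0,2.2],[0,0,2.5],[0,0,2.5]]' --rot '[[0,0,0],[0,0,0],[0,0,0],[0,0,0],[0,0,0],[0,0,0],[0,0,0],[0,0,0]]' --hand '[0,0,0,0,0,0,0,0]'

```text
time_s: 12.75
eef_pos: [0.6248, 0.2129, 0.0297]
eef_rot: [0.505, -0.496, 0.496, -0.504]
force: [-5.2, -0.8, 2.0]
grip_width: 0.0077
```

Emit:
step_arm --translation '[[0,0,0.3],[0,0,0.6],[0,0,0.9],[0,0,1.1],[0,0,1.3],[0,0,1.3]]' --rot '[[0,0,0],[0,0,0],[0,0,0],[0,0,0],[0,0,0],[0,0,0]]' --hand '[0,0,0,0,0,0]'

```text
time_s: 13.35
eef_pos: [0.625, 0.2129, 0.0297]
eef_rot: [0.505, -0.496, 0.495, -0.503]
force: [-8.8, -1.0, 4.9]
grip_width: 0.008
```

```bash
python3 - <<'E'
from h import *
s=read_state(); print(s["time_s"],s["eef_pos"],R.from_quat(s["eef_rot"]).as_matrix().round(4).tolist(),s["force"],s["moment"])
f=grab_frame("wrist"); save(f,"w5.png",(150,130,350,240),4)
E
```

```text
13.35 [0.62503103 0.21290653 0.02966547] [[0.0173, -0.0035, 0.9998], [-0.9998, -0.0008, 0.0173], [0.0007, -1.0, -0.0035]] [-8.76082983 -0.9916143   4.85442101] [0.12448307 1.54662132 0.1719905 ]
```

View pics/w5.png

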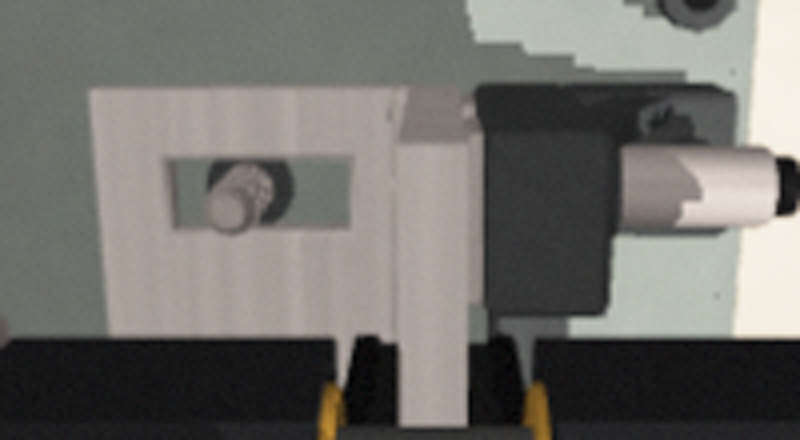

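The brass tip is gone at crop (480,140), so the plunger is pushed in. The upright lies against the left post, and the stud at (240,200) sits behind the slot centre, which fits home. I ramp the push up to 15 N.

Emit:
step_arm --translation '[[0,0,1.2],[0,0,1.5],[0,0,1.8],[0,0,2.0],[0,0,2.0],[0,0,2.0]]' --rot '[[0,0,0],[0,0,0],[0,0,0],[0,0,0],[0,0,0],[0,0,0]]' --hand '[0,0,0,0,0,0]'

```text
time_s: 14.0
eef_pos: [0.6251, 0.2129, 0.0296]
eef_rot: [0.507, -0.497, 0.494, -0.502]
force: [-11.8, -1.0, 8.0]
grip_width: 0.0077
```

```bash
python3 - <<'E'
from h import *
s=read_state(); print(s["time_s"],s["eef_pos"],R.from_quat(s["eef_rot"]).as_matrix()[:,2].round(4),s["force"],s["moment"])
for n in range(2): grab_frame("scene"); s=read_state(); print(s["force"],s["moment"])
E
```

```text
14.0 [0.62505411 0.21289174 0.02964642] [ 0.9998  0.0173 -0.0079] [-11.79776152  -1.03110276   8.02740788] [0.117958   2.12310427 0.01041888]
[-12.64097955  -1.15733082   6.99964697] [0.05707052 2.06927492 0.01509619]
[-12.74571196  -0.31068418   8.2739567 ] [0.03035379 2.08448077 0.03344083]
```

Emit:
step_arm --translation '[[0,-0.1,2.0],[0,-0.2,2.1],[0,-0.3,2.2],[0,-0.4,2.3],[0,-0.4,2.3],[0,-0.4,2.3]]' --rot '[[0.003,0,0],[0.006,0,0],[0.008,0,0],[0.01,0,0],[0.01,0,0],[0.01,0,0]]' --hand '[0,0,0,0,0,0]'

```text
time_s: 14.7
eef_pos: [0.6252, 0.2129, 0.0297]
eef_rot: [0.505, -0.496, 0.495, -0.503]
force: [-12.8, -1.1, 6.1]
grip_width: 0.0081
```

```bash
python3 - <<'E'
from h import *
s=read_state(); print(s["time_s"],s["eef_pos"],R.from_quat(s["eef_rot"]).as_matrix()[:,2].round(4),s["force"],s["moment"])
for n in range(2): grab_frame("scene"); s=read_state(); print(s["force"],s["moment"])
E
```

```text
14.7 [0.62516024 0.21289316 0.02967601] [ 0.9998  0.0172 -0.0027] [-12.83009401  -1.07997731   6.11032164] [0.17306653 2.00608842 0.07321346]
[-11.57297108  -0.71396583   5.73748414] [0.1686384  2.08130338 0.10089098]
[-11.57666678  -1.11177811   6.49143271] [0.19699096 2.08406132 0.02738506]
```

Emit:
step_arm --translation '[[0,-0.4,2.3],[0,-0.5,2.5],[0,-0.5,2.7],[0,-0.5,2.8],[0,-0.5,2.8],[0,-0.5,2.8]]' --rot '[[0.005,0,0],[0.006,0,0],[0.006,0,0],[0.006,0,0],[0.006,0,0],[0.006,0,0]]' --hand '[0,0,0,0,0,0]'

```text
time_s: 15.4
eef_pos: [0.6252, 0.2129, 0.0297]
eef_rot: [0.505, -0.496, 0.496, -0.503]
force: [-13.2, -1.3, 6.5]
grip_width: 0.0077
```

```bash
python3 - <<'E'
from h import *
s=read_state(); print(s["time_s"],s["eef_pos"],R.from_quat(s["eef_rot"]).as_matrix()[:,2].round(4),s["force"],s["moment"])
F=[]
for n in range(6): grab_frame("scene"); s=read_state(); F.append(s["force"])
print(np.round(F,1).tolist(),np.mean(F,0))
E
```

```text
15.4 [0.62517461 0.21289911 0.02966981] [ 0.9999  0.0171 -0.0029] [-13.15102707  -1.28098136   6.46193783] [0.20288609 2.42180855 0.07044842]
[[-14.3, -1.8, 6.4], [-13.3, -1.4, 8.2], [-14.1, -1.9, 7.2], [-13.9, -1.0, 7.3], [-13.9, -1.7, 5.9], [-14.5, -0.7, 7.8]] [-13.99237694  -1.42351259   7.11153775]
```

Emit:
step_arm --translation '[[0,-0.5,2.9],[0,-0.6,3.0],[0,-0.7,3.0],[0,-0.7,3.0],[0,-0.7,3.0],[0,-0.7,3.0]]' --rot '[[0.006,0,0],[0.006,0,0],[0.006,0,0],[0.006,0,0],[0.006,0,0],[0.006,0,0]]' --hand '[0,0,0,0,0,0]'

```text
time_s: 16.3
eef_pos: [0.6251, 0.2129, 0.0297]
eef_rot: [0.506, -0.496, 0.496, -0.503]
force: [-13.8, -1.0, 7.6]
grip_width: 0.008
```

```bash
python3 - <<'E'
from h import *
F=[];M=[]
for n in range(34): f=grab_frame("wrist" if n==33 else "scene"); s=read_state(); F.append(s["force"]);M.append(s["moment"])
save(f,"w6.png",(150,130,350,240),4)
F=np.array(F); print(s["time_s"],s["eef_pos"],R.from_quat(s["eef_rot"]).as_matrix()[:,2].round(4),s["grip_width"])
print(F[::3,0].round(1).tolist(),F.mean(0),F.std(0),np.mean(M,0))
E
```

```text
18.0 [0.62514918 0.2128571  0.02963934] [ 0.9999  0.0169 -0.0035] 0.0076751270565651045
[-13.7, -14.0, -14.1, -13.6, -13.3, -15.2, -13.6, -13.7, -12.7, -14.5, -13.7, -13.0] [-13.92798866  -1.29138493   7.05969035] [0.61470143 0.45270205 0.52644588] [0.26731484 2.43529932 0.07294437]
```

Emit:
step_arm --translation '[[0,-0.7,3.1],[0,-0.7,3.2],[0,-0.7,3.3],[0,-0.7,3.3]]' --rot '[[0.006,0,0],[0.006,0,0],[0.006,0,0],[0.006,0,0]]' --hand '[0,0,0,0]'

```text
time_s: 18.4
eef_pos: [0.6251, 0.2129, 0.0296]
eef_rot: [0.506, -0.496, 0.495, -0.502]
force: [-15.3, -0.3, 8.3]
grip_width: 0.0079
```

```bash
python3 - <<'E'
from h import *
F=[];M=[]
for n in range(70): f=grab_frame("wrist" if n==69 else "scene"); s=read_state(); F.append(s["force"]);M.append(s["moment"])
save(f,"w6.png",(150,130,350,240),4)
F=np.array(F); print(s["time_s"],s["eef_pos"],R.from_quat(s["eef_rot"]).as_matrix()[:,2].round(4),s["grip_width"])
print(F[::5,0].round(1).tolist(),F.mean(0),F.std(0),np.mean(M,0))
E
```

```text
21.9 [0.62515674 0.21284042 0.0296459 ] [ 0.9998  0.0167 -0.0048] 0.008067900112507275
[-15.0, -15.4, -15.2, -15.5, -14.6, -15.1, -15.2, -15.4, -15.1, -14.2, -14.7, -14.1, -14.4, -14.9] [-14.97835767  -1.51082879   7.8726968 ] [0.44207548 0.49631987 0.45315434] [0.29346349 2.61147088 0.05072444]
```

View pics/w6.png

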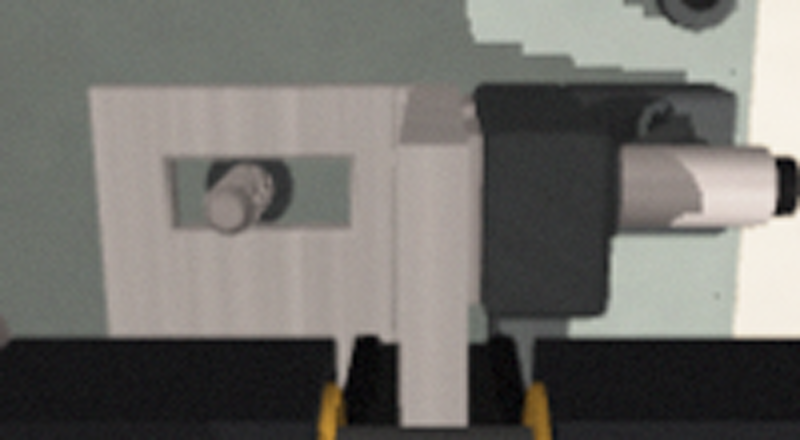

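```bash
python3 -c "
from h import *
print(finish_job()); s=read_state(); print(s['time_s'],s['force'])"
```

```text
the job is handed in; nothing more can be done
None
the job is handed in; nothing more can be done
```

The bare aluminium bracket is in the fixture with its slots over both studs and its upright against the fence. I handed the job in at about 22 s with the arm still gripping and pushing. The orange look-alike and the other things were left alone.

**Last checks:**
- **Push:** it averaged 15.0 N along the fence direction over the last 3.5 s, with about 0.4 N of scatter. It ranged from about 14.1 to 15.5 N and drifted slightly down towards the end.
- **Plunger and studs:** the last wrist picture shows the brass tip fully pushed in. The visible (+y) stud is where home puts it.
- **Squareness:** the tool yaw matches the fixture to within about 0.1–0.2°. The turning moment is only 0.05 N m, which fits contact on both posts.

**Less certain:**
- **Right post and right stud:** the gripper hid both, so contact there is inferred from the forces.
- **Foot flat:** this is also inferred. The plate was pressing up with about 12 N and the tool tilt had changed by only about 0.1° since the grasp.
- **First ramp:** two earlier steps of the push settled at 12–14 N, and the tool leaned about 0.3°. I corrected both before the final hold.

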